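# Turn a gate blade over on the bench step

### The job

Turn the rectangular gate blade over so that the seal on its underside can be inspected: it is too wide to grasp, so take its T-handle, lever it up against the step of the timber stand until it stands on its far edge, then lay it over onto the high plank, underside up, flat and square to the step, with the handle past the plank's other side. Lower it all the way, do not let it fall; then let go. Leave the round blade where it is.

Things in the scene. Friction and masses are not known exactly. Their poses are not given: they have to be found in the camera images.
- blade_center (a point): mid-thickness centre of the loose rectangular aluminium blade, 120 mm in its x, 110 in its y, 10 thick, about 0.45 kg. It starts flat on the low board, z axis up (down at the end), its +y edge facing the step and 4 to 12 mm short of it. A round stem 10 mm thick leads from its -y edge to a T-handle. The round blade has the same handle; either may be nearer the robot.
- blade_bar (a point): centre of the rectangular blade's T-bar, 100 mm from its centre along -y, at mid-thickness: round, 10 mm thick, 50 mm long along the blade's x, flat ends (7 mm wide, bevelled); it overhangs the low board, 22 mm of air below. Gripped across its two ends (fingers closing along the bar, 20 to 90 N) it turns between the fingers, so they can stay pointing down while the blade swings over.
- stand: fixed two-level timber stand, 450 mm along its x. Origin on the bench under the middle of the step's face. Low board: y -120 to 0 mm, top 22 mm above the bench. High plank: y 0 to +90 mm, top 46 mm above the bench. So the step's upright face is at y = 0, 24 mm tall. Both blades start on the low board, about 85 mm either side of the origin in x, handles to -y.
- disc_center (a point): centre of the round blade, a plate of 110 mm diameter and 10 mm thick with the same stem and T-handle as the rectangular one, lying beside it on the low board. Not to be disturbed.
Not all that is in view belongs to the job. What is shaped like the part that bears blade_center but green or purple is not meant.

How it is judged:
On the way:
1. the rectangular blade stands within 25 degrees of upright on its far edge, handle up, within about 40 mm of the step (angle between blade_center's own z axis and vertical between 1.13 and 2.01 rad and z of blade_bar in the frame of stand above 0.14 m and z of blade_center in the frame of stand below 0.11 m and y of blade_center in the frame of stand between -0.065 and 0.045 m), for 0.1 s.
At the end, for the whole second after the job is handed in: The rectangular blade lies at rest upside down on the high plank: within 10 degrees of flat, 15 degrees of square, centre 10 to 65 mm past the step's face, 46 to 58 mm above the bench, bar at least 95 mm past the face; the round blade within 20 mm of its start (angle between blade_center's own z axis and vertical above 2.97 rad and angle between the x axis of blade_center and the x axis of stand, either way round below 0.26 rad and y of blade_center in the frame of stand between 0.01 and 0.065 m and y of blade_bar in the frame of stand above 0.095 m and z of blade_center in the frame of stand between 0.046 and 0.058 m and linear speed of blade below 0.02 m/s and distance of disc_center from where it was at the start of the episode below 0.02 m); the robot touches nothing.
It fails at once if the rectangular blade falls or is thrown over (turns faster than 6 rad/s; let go flat or within about 15 mm of flat it stays below that) (angular speed of blade above 6 rad/s).
It fails at once if the round blade is pushed more than 20 mm from its place (distance of disc_center from where it was at the start of the episode above 0.02 m).
It also fails if it takes over 45 s, if anything falls off the work surface, if the arm or the gripper's body presses on something with over 40 N, if the wrist force passes 120 N, or if a joint passes its speed limit or range.

### The arm

A 6-joint arm with a two-finger parallel gripper is mounted at the origin on the work surface. World frame = base frame: x ahead of the robot, y to its left, z up, the work surface at z = 0. Lengths are in m, angles in rad, forces in N, time in s.
With the tool pointing down it reaches from about 0.3 to 0.875 m from the base axis. Payload 6.4 kg.
Tool frame: the origin (TCP) lies between the finger pads; the fingertips stand 25 mm ahead of it and the grasp point (between the pads) lies 6 mm ahead of it; z points along the fingers, y is the line along which they close (so a half turn about z gives the same grasp; the last joint's range is limited). The gripper opens to 85 mm and grips with 20 to 120 N. Pads are 22 mm wide; open, the fingers measure 114 mm over their backs; the gripper's body (76 mm by 85 mm) begins 54 mm behind the grasp point. The pads swing forward as they close: fully open they stand 13 mm farther back than shut.
Start: joints at [-1.424, 0.181, 1.607, -0, 1.354, -0.206], TCP at [0.199, -0.54, 0.229] pointing down, gripper open.
Joint ranges: [-2.99, 2.99], [-0.89, 2.07], [0.3, 2.58], [-1.14, 4.28], [0, 2.63], [-3.12, 3.12]. Speed limits (rad/s): [2.57, 2.57, 3.01, 3.14, 3.14, 3.14].

### API

Orientations are given as a unit quaternion [w, x, y, z].
In Python, from bench import ctrl gives the robot as it stands.
- The arm moves only by the tool servo_tool, never from a script. Its argument "series" is text: rows parted by semicolons, each of 7 numbers parted by spaces: the gripper command: -1 is fully open, 1 is shut, values between are in proportion, then the shift along the tool's x, y, z in m, then the turn, a rotation vector about the tool's x, y, z in degrees. A call has 1 to 12 rows; each row is the pose to reach, as a shift and turn from the pose commanded when the call began, along the tool's axes at that moment; what a row does not reach only later rows make up. A row lasts 1/12 s, in which the tool goes at most 41.7 mm and 7.16 degrees, less where a joint would pass 70% of its speed; a pose out of reach is approached as far as the arm can. A call with a gripper value outside its range is refused whole. The fingers move at their own pace and stop on an object; the grip force is fixed at half the most. Time passes only in rows, so rows that repeat a pose let the fingers close. It gives the time, the measured TCP pose, the force, the opening and the grip force at its end, in the units of the state.
- ctrl.get_obs(): the state, without advancing time (a new reading comes with each control period).
- ctrl.camera(name): name is "side" or "top" or "wrist"; returns a dict with "img" (384x512x3 uint8, red, green, blue), "z_map" (384x512 float32, m along the optical axis (not along the pixel's ray), 0 where there is no reading), "fovy" (degrees; the focal length in pixels is half the picture's height over the tangent of half this angle, whatever the lens; pixels are square), "cx", "cy" (the principal point, pixels), "extrinsics" (4x4, takes a point from camera to world coordinates); the wrist camera has in their place "T_tool_cam" (4x4, takes a point from camera to tool coordinates, whose origin is the TCP and whose axes are the flange's). Camera axes: x right, y down, z forward; pixel columns grow to the right and rows downward; lengths in m; the calibration is good to about 2 mm. A picture is of the moment at which its call begins: read the wrist's pose just before it.
- ctrl.hand_in(): hands the job in; it is judged then, once.
The state is a dict: "time_s": time; "q": joint angles; "dq": joint speeds; "joint_efforts": joint torques, N m; "eef_pos": TCP position; "eef_rot": TCP orientation; "wrist_force": force on the tool from outside, world axes, zero at the start; "torque": the same for the moment, N m; "opening": opening from 0.0 (shut) to 1.0 (fully open); "grasp_force": force on a finger pad.
Only numpy, scipy, OpenCV 4.12 (cv2) and the standard library are available. Lean on these libraries where they do the work, as an engineer would, in place of code of your own. Each camera call takes 0.05 s, during which the arm holds its last target. There are 200 camera calls.

## Working session

There is one attempt and no reset: what is moved stays moved. The work goes in short steps, Python scripts to look and compute and a tool call to move; the robot and the scene stay as the last step left them, time stands still between calls to the robot, and variables do not carry over. Pictures are saved under pics/ and viewed, at most 10 in all, crops included, and the job is handed in when it is done.

Besides the shell and the picture viewer there is one more tool, called after "Call:" in YAML: its name, and indented under it one key for each argument. servo_tool: Moves the arm, as the interface text tells. Its arguments: {"type":"object","properties":{"series":{"type":"string"}},"required":["series"]}

```bash
mkdir -p pics; cat > h.py <<'E'
import numpy as np, cv2
from bench import ctrl
from scipy.spatial.transform import Rotation as R
def cam(n):
    o=ctrl.get_obs(); c=ctrl.camera(n)
    if n=="wrist":
        T=np.eye(4); w,x,y,z=o["eef_rot"]; T[:3,:3]=R.from_quat([x,y,z,w]).as_matrix(); T[:3,3]=o["eef_pos"]
        c["E"]=T@c["T_tool_cam"]
    else: c["E"]=c["extrinsics"]
    h=c["img"].shape[0]; f=h/2/np.tan(np.radians(c["fovy"])/2)
    v,u=np.mgrid[:384,:512]; Z=c["z_map"]
    P=np.stack([(u-c["cx"])/f*Z,(v-c["cy"])/f*Z,Z],-1)
    c["W"]=P@c["E"][:3,:3].T+c["E"][:3,3]; c["W"][Z==0]=np.nan
    return c
def save(n,img): cv2.imwrite("pics/"+n+".png",img[...,::-1])
E
python3 - <<'E'
from h import *
a=cam("top");b=cam("side")
np.savez("t0.npz",top=a["W"],ti=a["img"],side=b["W"],si=b["img"])
save("top0",a["img"]);save("side0",b["img"])
print(ctrl.get_obs())
E
```

```text
{'time_s': 0.1, 'q': array([-1.42427401e+00,  1.81490713e-01,  1.60790274e+00, -7.76190327e-06,
        1.35381089e+00, -2.06304066e-01]), 'dq': array([-0.00068208, -0.00198371, -0.00153937, -0.00133078,  0.00028712,
       -0.00065692]), 'joint_efforts': array([ 3.36184958e-04, -4.45875335e+01, -3.52238274e+01, -2.81754537e-04,
        4.17408737e-03,  7.01414990e-06]), 'eef_pos': array([ 0.19862888, -0.53906656,  0.22786332]), 'eef_rot': array([-8.05599552e-04,  9.84479041e-01,  1.75500339e-01,  2.02962834e-05]), 'wrist_force': array([ 0.36914277, -0.97168752, -0.11510701]), 'torque': array([ 0.00600525, -0.01751749, -0.00041385]), 'grasp_force': 0.0, 'opening': 0.9998943745177705}
```

View pics/top0.png

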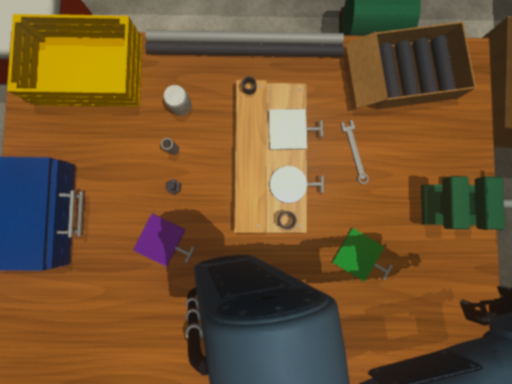

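View pics/side0.png

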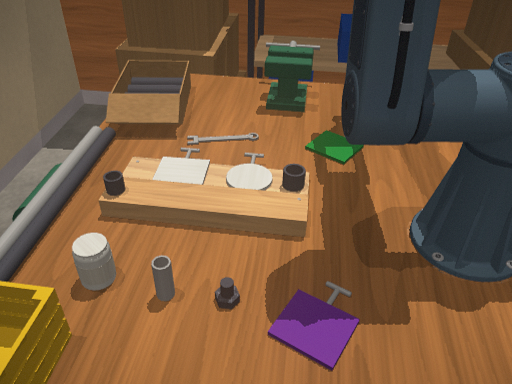

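The top view shows the white rectangular blade at (288,129) with its bar at (319,129). Things it could be mistaken for are the white round blade (289,184), the purple plate (160,240) and the green plate (358,253). I choose the white rectangle on the low board. A loose ring sits on the high plank at (248,86), clear of the landing area.

```bash
python3 - <<'E'
from h import *
d=np.load("t0.npz");W=d["top"];I=d["ti"].astype(int)
sub=np.zeros(W.shape[:2],bool);sub[75:240,228:330]=1
z=W[...,2]
def rect(m,n):
    p=W[m][:,:2]; r=cv2.minAreaRect((p*1000).astype(np.float32)); print(n,m.sum(),r,np.median(W[m][:,2]))
hi=sub&(abs(z-.046)<.006); hi[:,275:]=0; hi[:100,:]=0; rect(hi,"high")
al=sub&(z>.014)&(I.max(2)-I.min(2)<30)&(z<.045)
n,l,s,c=cv2.connectedComponentsWithStats(al.astype(np.uint8))
for i in range(1,n):
    if s[i,4]>15: print(s[i],c[i]); rect(l==i,i)
for p in [(288,129),(319,129),(289,184),(319,184),(255,200),(285,200),(248,86),(285,219)]: print(p,W[p[1],p[0]].round(4))
print([W[158,u].round(3).tolist() for u in range(258,284,2)])
save("crop0",cv2.resize(d["ti"][70:245,220:340],None,fx=4,fy=3.4,interpolation=cv2.INTER_CUBIC))
E
```

```text
high 4064 ((527.5675048828125, -3.3364219665527344), (385.3144836425781, 89.67412567138672), 0.5862962007522583) 0.046748149248540094
[ 269  110   53   39 1483] [288.61024949 128.91773432]
2 1483 ((638.0078125, -134.29547119140625), (116.48955535888672, 155.71444702148438), 1.238624930381775) 0.03253213250796527
[ 270  166   53   37 1112] [289.46852518 184.05035971]
3 1112 ((473.0684814453125, -137.49600219726562), (153.6464385986328, 106.12225341796875), 89.96160125732422) 0.03253412614457363
(288, 129) [ 0.638  -0.113   0.0293]
(319, 129) [ 0.639  -0.2055  0.0303]
(289, 184) [ 0.473  -0.1167  0.0312]
(319, 184) [ 0.4739 -0.2047  0.033 ]
(255, 200) [ 0.4239 -0.0174  0.047 ]
(285, 200) [ 0.4258 -0.1051  0.0319]
(248, 86) [0.7612 0.0076 0.0469]
(285, 219) [ 0.3703 -0.106   0.0245]
[[0.546, -0.025, 0.049], [0.546, -0.03, 0.047], [0.546, -0.036, 0.049], [0.547, -0.042, 0.047], [0.546, -0.048, 0.049], [0.551, -0.054, 0.023], [0.552, -0.061, 0.018], [0.551, -0.066, 0.021], [0.551, -0.072, 0.022], [0.551, -0.078, 0.025], [0.551, -0.084, 0.023], [0.551, -0.09, 0.023], [0.552, -0.096, 0.021]]
```

View pics/crop0.png

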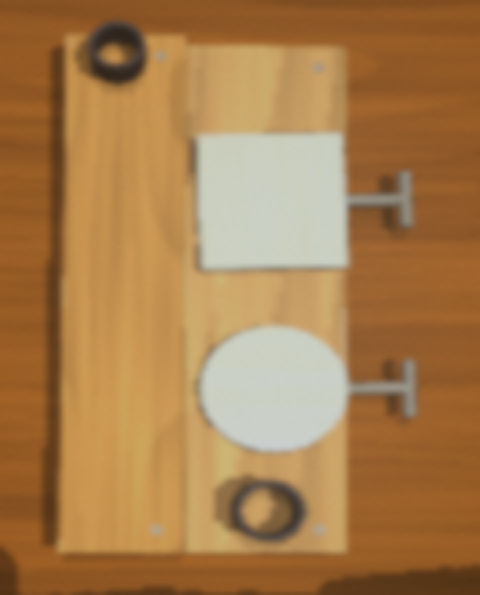

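The crop confirms it: the rectangular plate's handle is at top right and the round one is below it. The step face is at world y ≈ -0.049. Next I go above the bar and turn the tool so the fingers close along world x.

Call:
servo_tool:
  series: "-1 0.04 -0.012 0 0 0 -6; -1 0.08 -0.024 0 0 0 -12; -1 0.12 -0.036 0 0 0 -18; -1 0.16 -0.048 0 0 0 -24; -1 0.20 -0.06 0 0 0 -30; -1 0.24 -0.072 0 0 0 -36; -1 0.28 -0.084 0 0 0 -42; -1 0.32 -0.096 0.005 0 0 -48; -1 0.36 -0.108 0.01 0 0 -54; -1 0.4 -0.12 0.02 0 0 -60; -1 0.44 -0.132 0.03 0 0 -66; -1 0.48 -0.144 0.03 0 0 -69.8"

```text
time_s: 1.1
eef_pos: [0.5963, -0.2387, 0.1961]
eef_rot: [-0.002, 0.705, 0.709, -0.0]
wrist_force: [0.0, -0.1, -0.4]
opening: 1.001
grasp_force: 0.0
```

Call:
servo_tool:
  series: "-1 0.014 0.021 0 0 0 0; -1 0.028 0.042 0 0 0 0; -1 0.028 0.042 0 0 0 0; -1 0.028 0.042 0 0 0 0"

```text
time_s: 1.43
eef_pos: [0.6385, -0.2117, 0.1978]
eef_rot: [-0.001, 0.706, 0.708, -0.0]
wrist_force: [-1.2, -0.1, -0.6]
opening: 0.999
grasp_force: 0.0
```

```bash
python3 - <<'E'
from h import *
c=cam("wrist");save("w1",c["img"]);o=ctrl.get_obs();print(o["eef_pos"],o["eef_rot"],o["wrist_force"])
np.savez("w1.npz",W=c["W"],I=c["img"])
W=c["W"];I=c["img"].astype(int);z=W[...,2]
m=(z>.02)&(z<.05)&(I.max(2)-I.min(2)<30)&(abs(W[...,0]-.64)<.08)&(W[...,1]<-.19)&(W[...,1]>-.24)
p=W[m];print(m.sum(),np.percentile(p,[2,50,98],axis=0))
# step height transition along x=.70 (clear of the blade)
for x in (.715,.725,.57):
    k=(abs(W[...,0]-x)<.003)&(abs(W[...,1]+.05)<.02); q=W[k]; 
    if len(q): print(x,q[q[:,2]>.04][:,1].min() if (q[:,2]>.04).any() else None)
m=(z>.02)&(z<.045)&(I.max(2)-I.min(2)<30)&(abs(W[...,0]-.638)<.05)&(W[...,1]>-.16)
print(np.percentile(W[m],[.5,50,99.5],axis=0) if m.any() else 0)
E
```

```text
[ 0.63779126 -0.21263329  0.19790717] [-6.67712287e-04  7.06654618e-01  7.07558216e-01 -4.20599827e-04] [-0.60960934 -0.60039644  0.411127  ]
419 [[ 0.6197598  -0.21657083  0.02733385]
 [ 0.64174477 -0.21020149  0.03013908]
 [ 0.66489315 -0.19123552  0.03175936]]
0.715 -0.04857372493216103
0.725 -0.04845934677149924
0.57 -0.04915068266820034
[[ 0.58849143 -0.15946362  0.02893617]
 [ 0.63875208 -0.10565376  0.03088943]
 [ 0.68751512 -0.05795773  0.03283934]]
```

View pics/w1.png

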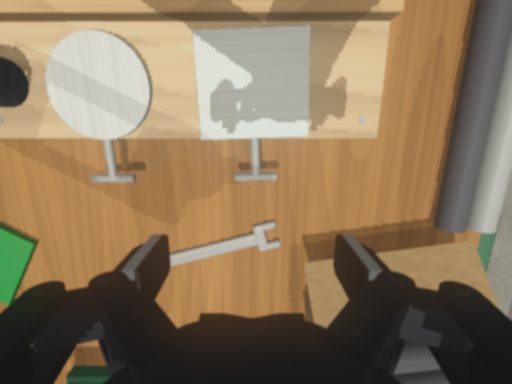

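The wrist view shows the bar at (256,177), with the blade square to the step and the fingers clear of the wrench. I descend over the bar.

Call:
servo_tool:
  series: "-1 0 0.003 0.03 0 0 0; -1 0 0.003 0.06 0 0 0; -1 0 0.003 0.09 0 0 0; -1 0 0.003 0.115 0 0 0; -1 0 0.003 0.135 0 0 0; -1 0 0.003 0.15 0 0 0; -1 0 0.003 0.16 0 0 0; -1 0 0.003 0.166 0 0 0; -1 0 0.003 0.166 0 0 0; -1 0 0.003 0.166 0 0 0"

```text
time_s: 2.32
eef_pos: [0.6416, -0.2135, 0.0337]
eef_rot: [0.001, 0.707, 0.707, 0.0]
wrist_force: [-0.2, 0.1, -0.2]
opening: 0.999
grasp_force: 0.0
```

Call:
servo_tool:
  series: "0 0 0 0 0 0 0; 0 0 0 0 0 0 0; 0.4 0 0 0 0 0 0; 0.4 0 0 0 0 0 0; 0.7 0 0 0 0 0 0; 0.7 0 0 0 0 0 0; 1 0 0 0 0 0 0; 1 0 0 0 0 0 0; 1 0 0 0 0 0 0; 1 0 0 0 0 0 0"

```text
time_s: 3.15
eef_pos: [0.6412, -0.213, 0.0327]
eef_rot: [-0.0, 0.707, 0.707, -0.0]
wrist_force: [-0.2, -0.4, -0.3]
opening: 0.003
grasp_force: 0.0
```

```bash
python3 - <<'E'
from h import *
c=cam("side");o=ctrl.get_obs();print(o["eef_pos"],o["wrist_force"],o["opening"],o["grasp_force"])
save("s1",cv2.resize(c["img"][110:230,90:330],None,fx=3,fy=3))
# expected bar z offsets
W=c["W"]
E
```

```text
[ 0.64114644 -0.21298154  0.03271096] [-0.61735956  0.12325651  0.90695381] -0.0043710741115672415 0.0
```

View pics/s1.png

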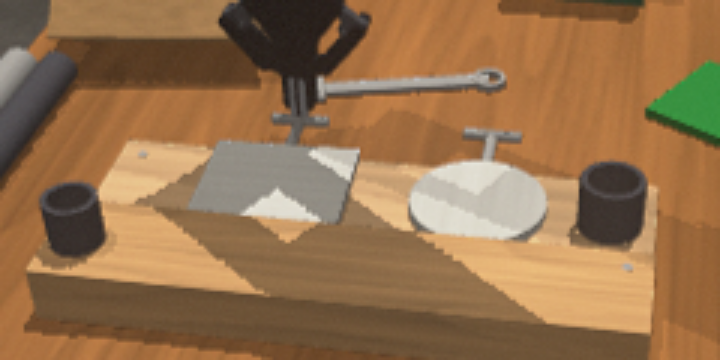

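The side crop shows the fingers shut at (297,95) behind or above the bar at (300,120), so the grasp missed. I'll measure the gap.

```bash
python3 - <<'E'
from h import *
c=cam("side");W=c["W"]
for v,u in [(150,189),(150,185),(150,195),(145,190),(142,189),(140,189),(138,190),(135,190),(143,188),(141,193)]: print(v,u,W[v,u].round(4),c["img"][v,u])
d=np.load("t0.npz")["side"]
print("before",[d[v,190].round(4).tolist() for v in (148,150,151)])
c=cam("wrist");save("w2",c["img"]);W=c["W"];I=c["img"].astype(int)
m=(W[...,2]>.02)&(W[...,2]<.045)&(I.max(2)-I.min(2)<30)&(abs(W[...,0]-.64)<.06)&(W[...,1]>-.17)
print(np.percentile(W[m],[.5,50,99.5],axis=0) if m.any() else 0)
E
```

```text
150 189 [ 0.6429 -0.204   0.0317] [96 90 84]
150 185 [ 0.6537 -0.2047  0.0302] [88 86 82]
150 195 [ 0.6279 -0.2075  0.031 ] [120 116 111]
145 190 [ 0.6394 -0.2049  0.0466] [94 91 89]
142 189 [ 0.6405 -0.2016  0.0575] [59 53 48]
140 189 [ 0.639  -0.1981  0.0657] [63 57 52]
138 190 [ 0.6363 -0.199   0.0712] [89 86 82]
135 190 [ 0.6356 -0.1988  0.0802] [40 33 29]
143 188 [ 0.6429 -0.2002  0.0551] [63 56 54]
141 193 [ 0.6307 -0.2046  0.0597] [44 35 30]
before [[0.6426, -0.2134, 0.0319], [0.6398, -0.2028, 0.0328], [0.6394, -0.2007, 0.0311]]
[[ 0.58073984 -0.16802119  0.02914348]
 [ 0.6387734  -0.12726648  0.03094467]
 [ 0.69819575 -0.09468836  0.0326813 ]]
```

View pics/w2.png

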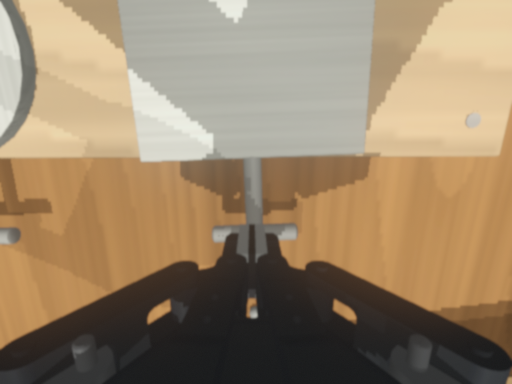

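```bash
python3 - <<'E'
from h import *
c=cam("wrist");W=c["W"];o=ctrl.get_obs()
for u in (230,240,246,262,270):
  print(u,[(v,W[v,u].round(3).tolist()) for v in range(215,262,6)])
s=cam("side")["W"]
q=s[120:152,180:200].reshape(-1,3);q=q[(abs(q[:,0]-.64)<.02)&(abs(q[:,1]+.205)<.02)]
print(np.sort(q[:,2]).round(3)[::8])
for v in range(140,154): print(v,s[v,186:196:3].round(3).tolist())
E
```

```text
230 [(215, [0.626, -0.212, -0.0]), (221, [0.626, -0.216, -0.001]), (227, [0.628, -0.209, 0.028]), (233, [0.629, -0.206, 0.042]), (239, [0.63, -0.206, 0.049]), (245, [0.63, -0.206, 0.057]), (251, [0.631, -0.206, 0.062]), (257, [0.632, -0.199, 0.081])]
240 [(215, [0.633, -0.212, -0.001]), (221, [0.633, -0.216, -0.001]), (227, [0.635, -0.202, 0.043]), (233, [0.635, -0.202, 0.051]), (239, [0.635, -0.202, 0.058]), (245, [0.635, -0.202, 0.064]), (251, [0.636, -0.202, 0.071]), (257, [0.636, -0.202, 0.076])]
246 [(215, [0.637, -0.201, 0.029]), (221, [0.637, -0.205, 0.028]), (227, [0.638, -0.202, 0.043]), (233, [0.638, -0.202, 0.052]), (239, [0.638, -0.203, 0.057]), (245, [0.638, -0.202, 0.064]), (251, [0.638, -0.203, 0.069]), (257, [0.638, -0.205, 0.071])]
262 [(215, [0.647, -0.202, 0.027]), (221, [0.647, -0.205, 0.027]), (227, [0.646, -0.202, 0.043]), (233, [0.646, -0.202, 0.051]), (239, [0.645, -0.202, 0.059]), (245, [0.645, -0.202, 0.064]), (251, [0.645, -0.203, 0.068]), (257, [0.645, -0.201, 0.078])]
270 [(215, [0.653, -0.212, -0.001]), (221, [0.653, -0.216, 0.0]), (227, [0.651, -0.208, 
[... 1184 characters left out ...]

147 [[0.669, -0.265, 0.0], [0.641, -0.2, 0.043], [0.633, -0.201, 0.044], [0.645, -0.269, 0.0]]
148 [[0.652, -0.21, 0.033], [0.641, -0.199, 0.041], [0.634, -0.203, 0.039], [0.642, -0.259, 0.003]]
149 [[0.651, -0.206, 0.033], [0.644, -0.208, 0.032], [0.636, -0.207, 0.034], [0.628, -0.207, 0.034]]
150 [[0.652, -0.206, 0.03], [0.642, -0.201, 0.034], [0.636, -0.207, 0.031], [0.628, -0.207, 0.032]]
151 [[0.652, -0.206, 0.026], [0.641, -0.198, 0.033], [0.637, -0.209, 0.026], [0.628, -0.208, 0.028]]
152 [[0.662, -0.239, 0.001], [0.641, -0.195, 0.032], [0.647, -0.245, -0.001], [0.628, -0.206, 0.026]]
153 [[0.662, -0.239, -0.002], [0.639, -0.19, 0.032], [0.645, -0.237, 0.001], [0.637, -0.238, 0.002]]
```

Both depth maps put the shut fingertips at about z = 0.038, above the bar top at 0.032, with the TCP reading 0.033. The tips therefore stand about 30 mm shorter than stated. I open, go 28 mm lower and close again.

Call:
servo_tool:
  series: "-1 0 0 -0.01 0 0 0; -1 0 0 -0.01 0 0 0; -1 0 0 -0.01 0 0 0; -1 0 0 -0.01 0 0 0; -1 0 0 -0.01 0 0 0; -1 0 0 0 0 0 0; -1 0 0 0.01 0 0 0; -1 0 0 0.018 0 0 0; -1 0 0 0.024 0 0 0; -1 0 0 0.028 0 0 0; -1 0 0 0.028 0 0 0"

```text
time_s: 4.32
eef_pos: [0.6401, -0.2125, 0.0029]
eef_rot: [-0.001, 0.707, 0.707, -0.0]
wrist_force: [-0.3, -1.2, 0.3]
opening: 0.998
grasp_force: 0.0
```

Call:
servo_tool:
  series: "0 0 0 0 0 0 0; 0 0 0 0 0 0 0; 0.2 0 0 0 0 0 0; 0.2 0 0 0 0 0 0; 1 0 0 0 0 0 0; 1 0 0 0 0 0 0; 1 0 0 0 0 0 0; 1 0 0 0 0 0 0; 1 0 0 0 0 0 0"

```text
time_s: 5.07
eef_pos: [0.6418, -0.2133, 0.0053]
eef_rot: [0.001, 0.707, 0.707, 0.0]
wrist_force: [0.7, -0.4, 4.1]
opening: 0.556
grasp_force: 60.9
```

```bash
python3 - <<'E'
from h import *
o=ctrl.get_obs();print(o["eef_pos"],o["wrist_force"],o["opening"],o["grasp_force"])
c=cam("side");a=c["img"][110:230,90:330];w=cam("wrist")["img"]
save("s2",np.hstack([cv2.resize(a[:90,40:160],(400,300)),cv2.resize(w,(400,300))]))
E
```

```text
[ 0.64178456 -0.21333085  0.0053288 ] [ 0.7489609  -0.37525948  4.09741488] 0.5562122014558841 60.93556876759976
```

View pics/s2.png

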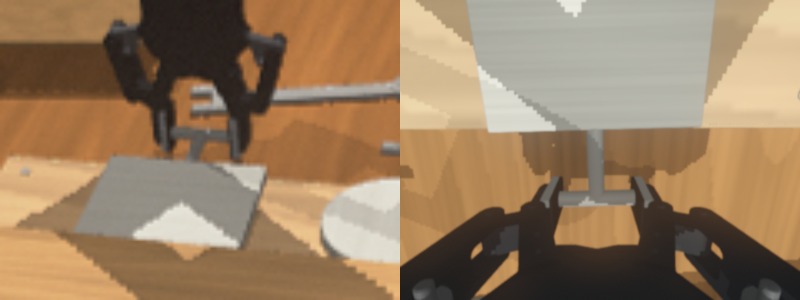

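The bar is gripped across its ends at 61 N (opening 0.556). I start levering: bar on an arc about the far edge, up to 45°.

Call:
servo_tool:
  series: "1 0.001 0 -0.0135 0 0 0; 1 0.003 0 -0.027 0 0 0; 1 0.006 0 -0.040 0 0 0; 1 0.010 0 -0.0525 0 0 0; 1 0.0155 0 -0.065 0 0 0; 1 0.022 0 -0.077 0 0 0; 1 0.0295 0 -0.088 0 0 0; 1 0.038 0 -0.0985 0 0 0; 1 0.0475 0 -0.108 0 0 0; 1 0.0475 0 -0.108 0 0 0"

```text
time_s: 6.0
eef_pos: [0.6425, -0.1637, 0.1156]
eef_rot: [0.001, 0.706, 0.708, 0.001]
wrist_force: [0.3, -0.4, -3.3]
opening: 0.554
grasp_force: 62.2
```

```bash
cat >> h.py <<'E'
def blade():
    # plate angle & extent in stand yz from side+wrist depth, only blade-coloured points near x .64
    o=ctrl.get_obs();print("eef",np.round(o["eef_pos"],4),"F",o["wrist_force"].round(1),o["opening"].round(3),o["grasp_force"].round(0),round(o["time_s"],2))
    for n in ("side","top","wrist"):
        c=cam(n);W=c["W"];I=c["img"].astype(int)
        m=(abs(W[...,0]-.64)<.05)&(W[...,2]>.027)&(abs(W[...,1]+.03)<.17)&(I.max(2)-I.min(2)<16)&(I.max(2)>75)
        if m.sum()<40: print(n,"few");continue
        p=W[m]*1000; p[:,1]+=48.8; s=np.linalg.svd(p-np.median(p,0),full_matrices=False)[2]
        print(n,m.sum(),"normal",s[2].round(2),"y",np.percentile(p[:,1],[2,50,98]).round(),"z",np.percentile(p[:,2],[2,50,98]).round())
E
python3 -c "
from h import *
blade()"
```

```text
Traceback (most recent call last):
  File "h.py", line 18, in blade
    o=ctrl.get_obs();print("eef",np.round(o["eef_pos"],4),"F",o["wrist_force"].round(1),o["opening"].round(3),o["grasp_force"].round(0),round(o["time_s"],2))
                                                                                        ^^^^^^^^^^^^^^^^^^
AttributeError: 'float' object has no attribute 'round'
```

```bash
sed -i 's/o\["opening"\].round(3)/round(o["opening"],3)/; s/o\["grasp_force"\].round(0)/round(o["grasp_force"])/' h.py
python3 -c "
from h import *
blade()"
```

```text
eef [ 0.6425 -0.1637  0.1156] F [ 0.3 -0.4 -3.3] 0.554 62 6.0
side 1861 normal [ 0.03 -0.94 -0.35] y [-109.  -49.  -10.] z [ 42.  81. 299.]
top 132 normal [-0.82 -0.55 -0.12] y [-147.  -21.   -4.] z [ 33.  52. 514.]
wrist 22657 normal [ 0.   -0.72 -0.69] y [-115.  -57.   -5.] z [ 33.  83. 151.]
```

The wrist fit gives a blade tilt of about 46°, with the far edge about 4 mm from the step. I continue to upright.

Call:
servo_tool:
  series: "1 0.0095 0 -0.009 0 0 0; 1 0.0205 0 -0.017 0 0 0; 1 0.032 0 -0.0235 0 0 0; 1 0.044 0 -0.0295 0 0 0; 1 0.0565 0 -0.0345 0 0 0; 1 0.0695 0 -0.038 0 0 0; 1 0.083 0 -0.041 0 0 0; 1 0.0965 0 -0.043 0 0 0; 1 0.1095 0 -0.044 0 0 0; 1 0.1095 0 -0.044 0 0 0; 1 0.1095 0 -0.044 0 0 0"

```text
time_s: 7.07
eef_pos: [0.6413, -0.0545, 0.1573]
eef_rot: [0.0, 0.706, 0.708, 0.0]
wrist_force: [-2.9, -2.6, 6.6]
opening: 0.555
grasp_force: 63.2
```

```bash
python3 -c "
from h import *
blade()
c=cam('side');save('s3',np.hstack([cv2.resize(c['img'][60:240,90:330],(400,300)),cv2.resize(cam('wrist')['img'],(400,300))]))"
```

```text
eef [ 0.6413 -0.0545  0.1573] F [-2.9 -2.6  6.6] 0.555 63 7.07
side 1787 normal [-0.01  1.   -0.06] y [-4.  1. 26.] z [ 51. 105. 342.]
top 174 normal [-0.55  0.12 -0.83] y [-70. -16.  67.] z [502. 510. 545.]
wrist 7744 normal [-0.05 -1.    0.  ] y [-9. -1.  5.] z [ 59. 132. 223.]
```

View pics/s3.png

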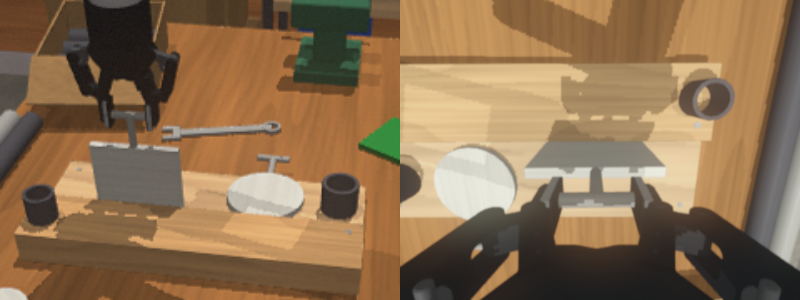

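The blade stands upright: the side and wrist views show its plate vertical at the step, with the normal along stand y. Next it goes over the step corner to 45°.

Call:
servo_tool:
  series: "1 0 0 -0.0015 0 0 0; 1 0.0115 0 -0.0015 0 0 0; 1 0.0235 0 0 0 0 0; 1 0.035 0 0.0025 0 0 0; 1 0.046 0 0.0055 0 0 0; 1 0.057 0 0.0095 0 0 0; 1 0.0675 0 0.0145 0 0 0; 1 0.078 0 0.0205 0 0 0; 1 0.0875 0 0.0275 0 0 0; 1 0.0965 0 0.035 0 0 0; 1 0.0965 0 0.035 0 0 0"

```text
time_s: 8.23
eef_pos: [0.6402, 0.0428, 0.1197]
eef_rot: [-0.001, 0.706, 0.708, -0.0]
wrist_force: [0.5, -0.4, 0.6]
opening: 0.557
grasp_force: 62.7
```

```bash
python3 -c "
from h import *
blade()
c=cam('side');save('s4',np.hstack([cv2.resize(c['img'][60:240,90:330],(400,300)),cv2.resize(cam('wrist')['img'],(400,300))]))"
```

```text
eef [0.6402 0.0428 0.1197] F [ 0.5 -0.4  0.6] 0.557 63 8.23
side 549 normal [ 0.97 -0.21  0.08] y [ 18.  94. 125.] z [ 62. 140. 305.]
top 172 normal [-0.19 -0.95  0.25] y [  1.  47. 154.] z [ 61. 108. 510.]
wrist 7633 normal [-0.02 -0.78  0.62] y [-11.  83. 101.] z [ 48. 143. 216.]
```

View pics/s4.png

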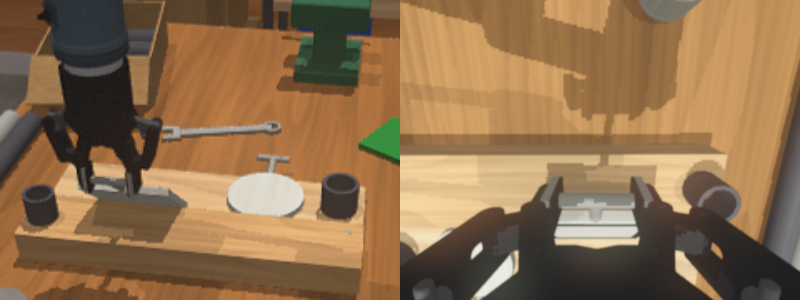

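The blade leans over the corner at about 50° past upright, as planned. I lower it nearly flat.

Call:
servo_tool:
  series: "1 0.008 0 0.0085 0 0 0; 1 0.0155 0 0.0175 0 0 0; 1 0.022 0 0.027 0 0 0; 1 0.028 0 0.0375 0 0 0; 1 0.033 0 0.048 0 0 0; 1 0.037 0 0.059 0 0 0; 1 0.04 0 0.07 0 0 0; 1 0.0415 0 0.079 0 0 0; 1 0.0425 0 0.085 0 0 0; 1 0.0425 0 0.085 0 0 0; 1 0.0425 0 0.085 0 0 0"

```text
time_s: 9.4
eef_pos: [0.6406, 0.0832, 0.0363]
eef_rot: [-0.001, 0.707, 0.707, -0.0]
wrist_force: [-0.9, -1.0, 0.7]
opening: 0.556
grasp_force: 62.7
```

```bash
python3 -c "
from h import *
blade()"
```

```text
eef [0.6406 0.0832 0.0363] F [-0.9 -1.   0.7] 0.556 63 9.4
side 582 normal [ 1.   -0.07  0.01] y [-19. 131. 166.] z [ 53.  61. 402.]
top 1098 normal [-0.55  0.77 -0.33] y [-16.  36. 119.] z [ 54.  58. 391.]
wrist 5671 normal [-0.02 -0.97  0.25] y [102. 131. 144.] z [ 59.  96. 133.]
```

Call:
servo_tool:
  series: "1 0 0 0.002 0 0 0; 1 0 0 0.004 0 0 0; 1 0 0 0.006 0 0 0; 1 0 0 0.007 0 0 0; 1 0 0 0.007 0 0 0"

```text
time_s: 9.97
eef_pos: [0.6411, 0.0835, 0.0304]
eef_rot: [-0.0, 0.707, 0.707, 0.0]
wrist_force: [-3.8, 2.5, 6.3]
opening: 0.557
grasp_force: 63.0
```

```bash
cat > b.py <<'E'
from h import *
o=ctrl.get_obs();print(o["eef_pos"],o["wrist_force"],o["grasp_force"])
for n in ("top","side"):
    c=cam(n);W=c["W"];I=c["img"].astype(int)
    m=(abs(W[...,0]-.64)<.055)&(W[...,2]>.05)&(W[...,2]<.075)&(W[...,1]>-.08)&(W[...,1]<.036)&(I.max(2)-I.min(2)<30)
    p=W[m]; A=np.c_[p,np.ones(len(p))]; k=np.linalg.lstsq(np.c_[p[:,:2],np.ones(len(p))],p[:,2],rcond=None)[0]
    print(n,m.sum(),"slopes deg",np.degrees(k[:2]).round(1),"z",np.median(p[:,2]).round(4),"y'",np.percentile(p[:,1]+.0488,[1,99]).round(3),cv2.minAreaRect((p[:,:2]*1000).astype(np.float32)))
E
python3 b.py
```

```text
[0.64105593 0.08351398 0.03043994] [-3.82116714  2.54340658  6.26275382] 63.024849481880665
top 1363 slopes deg [ 0.  -0.1] z 0.0569 y' [-0.021  0.084] ((640.0164184570312, -17.32300567626953), (109.95462036132812, 105.66303253173828), 0.09527810662984848)
side 498 slopes deg [-0.7 -0.1] z 0.057 y' [-0.021  0.084] ((631.0957641601562, -17.942100524902344), (107.40320587158203, 92.21798706054688), 89.95233917236328)
```

It lies flat: slope is about 0.1°, top at 0.057, centre about 32 mm past the face, square. I release and retreat upward.

Call:
servo_tool:
  series: "-0.3 0 0 0 0 0 0; -0.6 0 0 0 0 0 0; -1 0 0 0 0 0 0; -1 0 0 0 0 0 0; -1 0 0 0 0 0 0; -1 0 0 0 0 0 0; -1 0 0 -0.015 0 0 0; -1 0 0 -0.035 0 0 0; -1 0 0 -0.06 0 0 0; -1 0 0 -0.09 0 0 0; -1 0 0 -0.12 0 0 0; -1 0 0 -0.12 0 0 0"

```text
time_s: 11.07
eef_pos: [0.6456, 0.0829, 0.1588]
eef_rot: [0.005, 0.707, 0.707, 0.004]
wrist_force: [1.6, 0.4, 1.2]
opening: 1.003
grasp_force: 0.0
```

```bash
python3 b.py; python3 - <<'E'
from h import *
c=cam("top");W=c["W"]; I=c["img"].astype(int)
m=(I.max(2)-I.min(2)<30)&(abs(W[...,2]-.032)<.01)&(abs(W[...,0]-.473)<.09)&(abs(W[...,1]+.13)<.1)
print(cv2.minAreaRect((W[m][:,:2]*1000).astype(np.float32)))
save("fin",np.hstack([cv2.resize(c["img"][60:250,200:340],(330,448)),cv2.resize(cam("wrist")["img"],(450,448))]))
E
```

```text
[0.64555078 0.08294108 0.15877441] [1.6077989  0.37044954 1.23484053] 0.0
top 1363 slopes deg [-0.1  0. ] z 0.0569 y' [-0.021  0.084] ((640.287841796875, -17.568050384521484), (110.2970199584961, 105.21809387207031), 0.6697415113449097)
side 1436 slopes deg [-0.2 -0. ] z 0.0568 y' [-0.021  0.084] ((639.9921264648438, -18.608600616455078), (109.18397521972656, 109.9695053100586), 89.96769714355469)
((476.1490783691406, -136.25411987304688), (129.14886474609375, 145.0948486328125), 36.95509719848633)
```

View pics/fin.png

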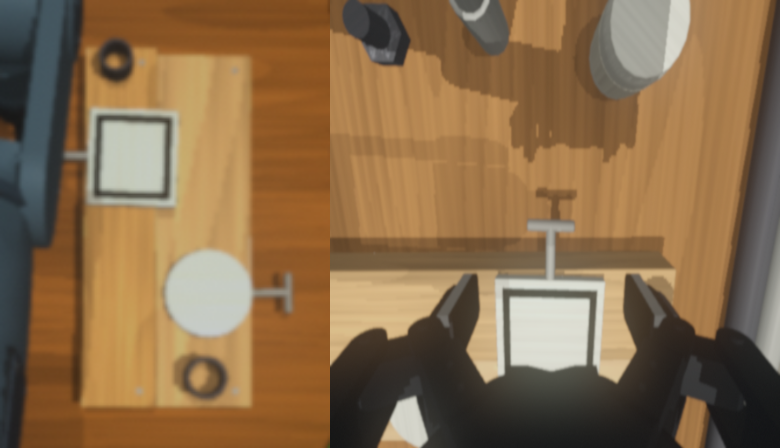

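The blade lies underside up with its seal frame visible, flat and square. Its handle is past the plank's far side, the round blade has not moved, and the gripper is clear.

```bash
python3 -c "
from bench import ctrl
print(ctrl.hand_in())"
```

```text
the job is handed in; nothing more can be done
None
```

The rectangular blade is turned over onto the high plank, seal up, flat and square to the step, about 32 mm past the face; it was let go flat, the round blade looked unmoved in the last picture, and the job is handed in (no verdict was returned).

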